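# Pin up a stack of stage insert discs

## Task

Take the lifting pin by its blue handle, push it gently down through the holes of the three stage insert discs in the sprung nest until its catches have snapped out beneath the lowest one, and lift all three off together well clear of the nest. Then set the pin down upright with the three discs still on it, gently and centred on the white round stand, and let go. Use only the pin on the discs: do not touch them with the fingers, press on them with no more than about 15 N, and leave everything else on the bench where it is.

Things in the scene. Friction and masses are not known exactly. Their poses are not given: they have to be found in the camera images.
- pin: Lifting pin, loose, 160 g, upright in its grey holder. Origin: centre of the underside of its round steel flange (34 mm diameter, 5 mm thick); z up along the pin. Above the flange a blue square handle, 22 x 22 mm, flats square to x and y, from 5 to 47 mm above the origin. Below it a steel shaft, 13 mm diameter, to 38 mm below the origin, then a tapered nose.
- pin_nose (a point): Lower end of the pin's nose, on its axis, 46 mm below the flange's underside. The nose tapers from 13 mm diameter to 5 mm in its last 8 mm.
- catch_ends (a point): Point on the pin's axis level with the upper ends of three orange sprung catches, 20.5 mm below the flange, 10 mm out from the axis. They hinge 37 mm below the flange and splay up and outwards like barbs: going down through a hole they fold in (drag up to 10 N, in brief jerks 14 N, 2 to 4 N at the last disc, gone once they snap out), then hold discs up from below.
- disc_low: Lowest stage insert disc, brass coloured, loose. All three: 60 mm diameter, 6 mm thick, 35 to 56 g, 15 mm round centre hole. Origin: centre of its underside. The stack of three is 18 mm high; the discs lie shifted against one another by up to 4 mm, so their holes do not line up until the pin's nose draws them over.
- disc_mid: Middle disc, black, same size. Origin: centre of its underside.
- disc_top: Top disc, aluminium, same size. Origin: centre of its underside, 6 mm below its top face.
- nest: Sprung nest, fixed: grey round base, 86 mm diameter, 25 mm high, its centre open (38 mm) down to the bench. Three steel posts (8 mm diameter, tops 56 mm above the bench, on a 37 mm radius, one on +x) stand around the discs with 3 mm play. Origin: centre of the underside, on the bench.
- nest_top (a point): Fixed point at the rest height of the top of the nest's black ring platform (62 mm diameter, 32 mm hole), 44 mm above the bench, which carries the discs. The platform gives from 0.5 N of push, is fully down at 1.6 N and stops hard after 10 mm: the drag of the catches keeps the discs sunk until these snap out; then they spring up against the flange.
- stand: White round stand, fixed: a tube 72 mm outside, 42 mm inside diameter, open down to the bench, with a cushioned white top ring of the same diameters, 46 mm high in all. The discs lie on the ring while the pin's nose hangs inside. Origin: centre of the stand's underside, on the bench.
- stand_top (a point): Fixed point at the rest height of the stand's top ring, 46 mm above the bench, at its centre. The ring stays up under the weight of pin and discs (about 3 N), gives from about 4.5 N, sinks 1 mm for each further 2 N and stops hard after 4 mm (about 13 N).
- holder: Grey square holder of the pin, fixed: 64 x 64 mm, 52 mm high, 26 mm hole; the pin's flange lies on its top. Origin: centre of its underside.
- well_plate: Clear six-well plate, 86 x 128 x 19 mm, loose, to be left alone. Origin: centre of its underside.
- tip_box: Green tip box, 85 x 120 x 51 mm, loose, to be left alone. Origin: centre of its underside.
- bottle: Amber bottle, 50 mm diameter, 110 mm high, loose, to be left alone. Origin: centre of its underside.
- beaker: White beaker, 68 mm diameter, 85 mm high, loose, to be left alone. Origin: centre of its underside.
- dish: Clear culture dish, 84 mm diameter, 15 mm high, loose, to be left alone. Origin: centre of its underside.
- marker: White marker pen with blue cap, about 135 x 14 x 14 mm, lying along its x, loose, to be left alone. Origin: underside, 45 mm from the white end.
- slide_box: Blue slide box, 90 x 80 x 35 mm, loose, to be left alone. Origin: centre of its underside.

How it is judged:
On the way, in this order (a step that is already met when the one before it is completed fails the run):
1. the pin is pushed fully through the three discs, in the nest (z of disc_low in the frame of pin between -0.0245 and -0.0165 m and x of disc_low in the frame of pin between -0.003 and 0.003 m and y of disc_low in the frame of pin between -0.003 and 0.003 m and z of disc_mid in the frame of pin between -0.0185 and -0.0105 m and x of disc_mid in the frame of pin between -0.003 and 0.003 m and y of disc_mid in the frame of pin between -0.003 and 0.003 m and z of disc_top in the frame of pin between -0.0125 and -0.0045 m and x of disc_top in the frame of pin between -0.003 and 0.003 m and y of disc_top in the frame of pin between -0.003 and 0.003 m and horizontal distance between pin and nest below 0.01 m and height (world z) of disc_low below 0.05 m), for 0.1 s.
2. all three discs hang together on the upright pin, lifted well clear of the nest (z of disc_low in the frame of pin between -0.0245 and -0.0165 m and x of disc_low in the frame of pin between -0.003 and 0.003 m and y of disc_low in the frame of pin between -0.003 and 0.003 m and z of disc_mid in the frame of pin between -0.0185 and -0.0105 m and x of disc_mid in the frame of pin between -0.003 and 0.003 m and y of disc_mid in the frame of pin between -0.003 and 0.003 m and z of disc_top in the frame of pin between -0.0125 and -0.0045 m and x of disc_top in the frame of pin between -0.003 and 0.003 m and y of disc_top in the frame of pin between -0.003 and 0.003 m and height (world z) of disc_low above 0.085 m and angle between pin's own z axis and vertical below 0.2 rad), for 0.2 s.
At the end, for the whole second after the job is handed in: All three discs are on the pin, one on the other and within 3 mm of its axis, between flange and catches; the lowest disc lies flat on the stand's ring (within 3 mm in height), disc and pin within 8 mm of the stand's centre, the pin upright within 0.1 rad, released and at rest (z of disc_low in the frame of pin between -0.0245 and -0.0165 m and x of disc_low in the frame of pin between -0.003 and 0.003 m and y of disc_low in the frame of pin between -0.003 and 0.003 m and z of disc_mid in the frame of pin between -0.0185 and -0.0105 m and x of disc_mid in the frame of pin between -0.003 and 0.003 m and y of disc_mid in the frame of pin between -0.003 and 0.003 m and z of disc_top in the frame of pin between -0.0125 and -0.0045 m and x of disc_top in the frame of pin between -0.003 and 0.003 m and y of disc_top in the frame of pin between -0.003 and 0.003 m and horizontal distance between each of disc_low, pin and stand below 0.008 m and z of disc_low in the frame of stand between 0.043 and 0.049 m and angle between pin's own z axis and vertical below 0.1 rad and linear speed of each of pin, disc_low below 0.02 m/s); the robot touches nothing.
It fails at once if the discs are pressed or struck by the pin with more than 25 N (contact force between pin and disc_low above 25 N or contact force between pin and disc_mid above 25 N or contact force between pin and disc_top above 25 N).
It fails at once if the stand is struck or pressed with more than 25 N (contact force between stand and anything else above 25 N).
It fails at once if the fingers touch a disc (contact force between the fingers and disc_low above 0.5 N or contact force between the fingers and disc_mid above 0.5 N or contact force between the fingers and disc_top above 0.5 N).
It fails at once if another thing on the bench is disturbed by more than 20 mm (distance of any of well_plate, tip_box, bottle, beaker, dish, marker, slide_box from where it was at the start of the episode above 0.02 m).
It also fails if it takes over 64 s, if anything falls off the work surface, if the arm or the gripper's body presses on something with over 40 N, if the wrist force passes 120 N, or if a joint passes its speed limit or range.

## Robot

A 6-joint arm with a two-finger parallel gripper is mounted at the origin on the work surface. World frame = base frame: x ahead of the robot, y to its left, z up, the work surface at z = 0. Lengths are in m, angles in rad, forces in N, time in s.
With the tool pointing down it reaches from about 0.35 to 0.975 m from the base axis. Payload 7.1 kg.
Tool frame: the origin (TCP) lies midway between the tips of the shut fingers; the grasp point (between the pads) lies arm.grip_depth behind it (arm.grip_depth is the distance from the TCP to the grasp point, in m); z points along the fingers, y is the line along which they close (so a half turn about z gives the same grasp; the last joint's range is limited). The gripper opens to 88 mm and grips with 3 to 60 N. Pads are 20 mm wide; open, the fingers measure 115 mm over their backs; the gripper's body (75 mm by 178 mm) begins 61 mm behind the grasp point.
Start: joints at [1.2, 0.423, 1.63, -0, 1.089, -0.019], TCP at [0.215, 0.587, 0.223] pointing down, gripper open.
Joint ranges: [-3, 3], [-0.9, 2.11], [0.09, 2.58], [-1.31, 4.45], [0.11, 2.69], [-2.54, 2.54]. Speed limits (rad/s): [2.39, 2.39, 3.01, 3.14, 3.14, 3.14].

## Interface

Orientations are given as [roll, pitch, yaw] about the fixed x, y, z axes, in that order (R = Rz(yaw) Ry(pitch) Rx(roll)).
In Python, from bench import arm gives the robot as it stands.
- The arm moves only by the tool drive_tool, never from a script. Its argument "moves" is one flat list of numbers, 7 for each row, row after row: the shift along the tool's x, y, z in parts of the range, where 1.0 means 600 mm, then the turn, a rotation vector about the tool's x, y, z in shares of 90 degrees (1.0 is 90 degrees), then the finger opening in cm, from 0 to 8.78. A call has 1 to 5 rows; each row is the pose to reach, as a shift and turn from the pose commanded when the call began, along the tool's axes at that moment; what a row does not reach only later rows make up. A row lasts 1/8 s, in which the tool goes at most 62.5 mm and 10.7 degrees, less where a joint would pass 70% of its speed; a pose out of reach is approached as far as the arm can. Shift and turn numbers lie between -1 and 1, and a call with a number outside is refused. A call with a gripper value outside its range is refused whole. The fingers move at their own pace and stop on an object; "newtons" is the grip in N (left out, the last holds). Time passes only in rows, so rows that repeat a pose let the fingers close. It gives the time, the measured TCP pose, the force, the opening and the grip force at its end, in the units of the state.
- arm.get_obs(): the state, without advancing time (a new reading comes with each control period).
- arm.grab_frame(name): name is "scene" or "top" or "wrist"; returns a dict with "frame" (420x560x3 uint8, red, green, blue), "camera_matrix" (3x3 intrinsics, pixels), "R" (3x3) and "t" (3): a world point X has camera coordinates R X + t. Camera axes: x right, y down, z forward; pixel columns grow to the right and rows downward; lengths in m; the calibration is good to about 2 mm. A picture is of the moment at which its call begins. There is no depth.
- arm.job_done(): hands the job in; it is judged then, once.
Trained networks look in a picture, given as the dict that the camera call returned (one of the last four; its "shot" number tells which), for a name from the list of things; names that differ only in an ending like _2 or _b are one class to them, and where a whole thing is asked for, a point or a joint stands for the part that bears it (a point fixed in the world has none). Each returns a list of dicts, best first, with "conf" (0 to 1); they miss things now and then, are a little off and sometimes report something else, mostly with a low value. They report only what shows in the picture. A call takes as long as a camera call.
- arm.search_frame(picture, name): "extent" ([left, top, width, height] in pixels, round what is visible of it).
The state is a dict: "clock": time; "joints": joint angles; "joint_velocities": joint speeds; "tau": joint torques, N m; "tool_pos": TCP position; "eef_rot": TCP orientation; "force": force on the tool from outside, world axes, zero at the start; "moment": the same for the moment, N m; "grip_width": finger opening in m; "gripper_force": force on a finger pad.
Only numpy, scipy, OpenCV 4.12 (cv2) and the standard library are available. Lean on these libraries where they do the work, as an engineer would, in place of code of your own. Each camera call takes 0.05 s, during which the arm holds its last target. There are 200 camera calls.

## Working session

There is one attempt and no reset: what is moved stays moved. The work goes in short steps, Python scripts to look and compute and a tool call to move; the robot and the scene stay as the last step left them, time stands still between calls to the robot, and variables do not carry over. Pictures are saved under pics/ and viewed, at most 11 in all, crops included, and the job is handed in when it is done.

Besides the shell and the picture viewer there is one more tool, called after "Request:" as name(argument=value, ...), one argument or row to a line, values as JSON. drive_tool: Moves the arm, as the interface text tells. Its arguments: {"type":"object","properties":{"moves":{"type":"array"},"newtons":{"type":"number"}},"required":["moves"]}

```bash
ls; mkdir -p pics
cat > h.py <<'E'
import numpy as np, cv2
from bench import arm
def grab(n,save=None):
    p=arm.grab_frame(n)
    if save: cv2.imwrite('pics/'+save,cv2.cvtColor(p['frame'],cv2.COLOR_RGB2BGR))
    return p
def proj(p,X):
    c=p['R']@np.asarray(X,float)+p['t']; u=p['camera_matrix']@c; return u[:2]/u[2]
def onz(p,uv,z):
    d=p['R'].T@np.linalg.solve(p['camera_matrix'],[uv[0],uv[1],1]); o=-p['R'].T@p['t']
    return o+d*(z-o[2])/d[2]
def tri(obs):
    A=np.zeros((3,3));b=np.zeros(3)
    for p,uv in obs:
        d=p['R'].T@np.linalg.solve(p['camera_matrix'],[uv[0],uv[1],1]); d/=np.linalg.norm(d); o=-p['R'].T@p['t']
        M=np.eye(3)-np.outer(d,d);A+=M;b+=M@o
    return np.linalg.solve(A,b)
E
cat > a.py <<'E'
from h import *
print(arm.get_obs(), arm.grip_depth)
for n in ['scene','top','wrist']:
    p=grab(n,n+'1.png'); print(n,p['R'].round(3).tolist(),p['t'].round(3).tolist(),p['camera_matrix'].round(1).tolist())
    for t in ['pin','disc_top','nest','stand','holder','bottle','beaker','tip_box']:
        r=arm.search_frame(p,t)
        print(t,[(np.round(q['extent'],1).tolist(),round(q['conf'],2)) for q in r[:2]])
E
python3 a.py
```

```text
pics
{'clock': 0.0, 'joints': array([ 1.20002213e+00,  4.23833229e-01,  1.63068895e+00,  1.53490293e-07,
        1.08861753e+00, -1.89782671e-02]), 'joint_velocities': array([-0.00219754,  0.00051235,  0.00107995, -0.00038632,  0.00081678,
       -0.00093301]), 'tau': array([-2.08201105e-03, -5.44632339e+01, -2.73657650e+01,  6.40628370e-02,
        2.28074152e-02, -1.55319681e-04]), 'tool_pos': array([0.21512396, 0.58621017, 0.22190687]), 'eef_rot': array([-3.14004587e+00, -2.94946590e-05,  2.78979663e+00]), 'force': array([-0.74441846, -0.71903219,  0.40894116]), 'moment': array([-0.02701162, -0.01277461,  0.00625595]), 'gripper_force': 0.0, 'grip_width': 0.08767280309048478} 0.0187
scene [[0.103, 0.995, -0.011], [0.701, -0.081, -0.708], [-0.706, 0.065, -0.706]] [-0.036, -0.353, 1.426] [[445.6, 0.0, 276.5], [0.0, 445.6, 211.0], [0.0, 0.0, 1.0]]
pin [([155.8, 184.3, 20.1, 24.6], 0.71)]
disc_top [([291.4, 200.5, 28.7, 23.7], 0.77), ([283.2, 204.6, 38.0, 37.0], 0.73)]
nest [([282.6, 207.5, 40.2, 35.9], 0.64)]
stand [([374.7, 165.7, 31.8, 38.6], 0.64)]
holder [([150.7, 193.1, 35.1, 36.
[... 297 characters left out ...]
.005, 0.581, 1.238] [[518.3, 0.0, 279.6], [0.0, 518.3, 214.3], [0.0, 0.0, 1.0]]
pin [([388.0, 240.4, 17.4, 15.0], 0.62)]
disc_top [([255.6, 205.0, 21.6, 27.6], 0.66)]
nest [([247.8, 200.9, 36.2, 40.4], 0.92)]
stand [([153.2, 246.4, 35.2, 29.1], 0.88)]
holder [([375.0, 232.9, 32.7, 32.4], 0.85), ([233.9, 284.4, 32.8, 34.9], 0.42)]
bottle [([210.1, 137.9, 22.4, 26.8], 0.56)]
beaker [([345.5, 135.0, 31.2, 32.2], 0.6)]
tip_box [([262.8, 123.3, 50.1, 33.0], 0.72)]
wrist [[0.345, 0.938, -0.0], [0.907, -0.334, 0.258], [0.242, -0.09, -0.966]] [-0.623, -0.03, 0.391] [[302.4, 0.0, 278.6], [0.0, 302.4, 208.1], [0.0, 0.0, 1.0]]
pin []
disc_top []
nest []
stand []
holder []
bottle []
beaker []
tip_box []
```

Run:
```python
import cv2,numpy as np
a=cv2.imread('pics/scene1.png');b=cv2.imread('pics/top1.png')
x=cv2.resize(a[130:350,120:460],(800,518));cv2.imwrite('pics/s1c.png',x)
cv2.imwrite('pics/t1c.png',cv2.resize(b[110:340,130:430],(780,598)))
```

```text
(no output)
```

View pics/s1c.png

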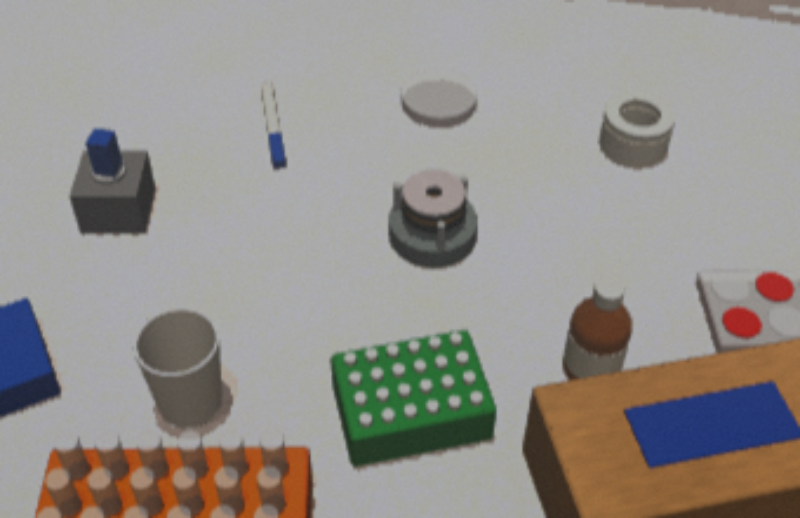

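View pics/t1c.png

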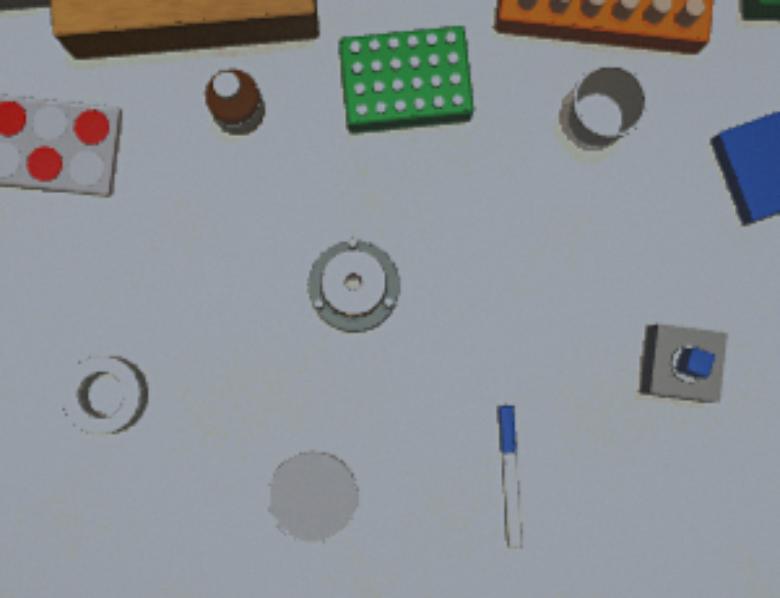

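The scene view shows the pin in its holder at the left, the nest in the centre and the stand at the right. In the top crop, the pin is at about (693,362), the nest disc at (353,282) and the stand at (107,394).

```bash
cat > b.py <<'E'
from h import *
s=grab('scene');t=grab('top')
def c(p,n):
    q=arm.search_frame(p,n)[0]['extent']; return np.array([q[0]+q[2]/2,q[1]+q[3]/2])
def blue(p,u):
    f=p['frame'].astype(int); m=((f[...,2]>f[...,0]+50)&(f[...,2]>90)).astype(np.uint8)
    n,l,st,ce=cv2.connectedComponentsWithStats(m)
    i=1+np.argmin(np.linalg.norm(ce[1:]-u,axis=1)); return ce[i],st[i],l==i
bs=blue(s,[165,194]);bt=blue(t,[397,249])
print('blue',bs[:2],bt[:2]); print('handle tri',tri([(s,bs[0]),(t,bt[0])]))
for n,z in [('disc_top',.062),('nest',.03),('stand',.04),('holder',.04)]:
    a,b=c(s,n),c(t,n); print(n,tri([(s,a),(t,b)]).round(4),onz(s,a,z).round(4),onz(t,b,z).round(4))
print('top view by eye: disc',onz(t,(265.8,218.3),.062).round(4),'stand',onz(t,(171,261.5),.046).round(4),'handle top',onz(t,(399,248.5),.099).round(4))
print('scene by eye disc',onz(s,(120+433/2.353,130+192/2.355),.062).round(4),'stand',onz(s,(120+638/2.353,130+116/2.355),.046).round(4),'handle top',onz(s,(120+102/2.353,130+137/2.355),.099).round(4))
E
python3 b.py
```

```text
blue (array([162.01785714, 187.94642857]), array([157, 185,  11,   7,  56], dtype=int32)) (array([398.98809524, 248.94047619]), array([394, 244,  11,  11,  84], dtype=int32))
handle tri [ 0.49746008 -0.27136037  0.09665615]
disc_top [0.5697 0.0368 0.0478] [0.5838 0.0363 0.062 ] [0.5682 0.0344 0.062 ]
nest [0.5651 0.0362 0.0079] [0.5857 0.0346 0.03  ] [0.5629 0.0338 0.03  ]
stand [0.5858 0.1197 0.1622] [0.4834 0.2686 0.04  ] [0.5603 0.0361 0.04  ]
holder [ 0.5013 -0.2736  0.0276] [ 0.5144 -0.2695  0.04  ] [ 0.501  -0.2716  0.04  ]
top view by eye: disc [0.5677 0.0348 0.062 ] stand [0.4631 0.2596 0.046 ] handle top [ 0.4985 -0.2724  0.099 ]
scene by eye disc [0.5729 0.0384 0.062 ] stand [0.4719 0.2666 0.046 ] handle top [ 0.5016 -0.2661  0.099 ]
```

The manual's scale: shifts go in shares of 600 mm and turns go in shares of 90 degrees. Converting my numbers, -28 cm / 60 = -0.4667, -23 cm / 60 = -0.3833.

Request:
drive_tool(
  moves=[-0.1,-0.0667,0,0,0,0,6,-0.2,-0.1333,-0.0167,0,0,0,6,-0.3,-0.2,-0.0333,0,0,0,6,-0.3833,-0.25,-0.0333,0,0,0,6,-0.4667,-0.3,-0.0333,0,0,0,6],
  newtons=25,
)

```text
clock: 2.48
tool_pos: [0.4039, 0.3366, 0.243]
eef_rot: [3.14, 0.001, 2.79]
force: [0.5, 0.7, -0.6]
grip_width: 0.0601
gripper_force: 0.0
```

```bash
cat > w.py <<'E'
import sys
from h import *
from scipy.spatial.transform import Rotation as Ro
o=arm.get_obs(); print(o['clock'],o['tool_pos'].round(4),o['eef_rot'].round(4),o['joints'].round(2),o['force'].round(2),o['grip_width'],o['gripper_force'])
R=Ro.from_euler('xyz',o['eef_rot']).as_matrix()
def to(X): print('to',X,'tool cm',(R.T@(np.array(X)-o['tool_pos'])*100).round(2))
E
cat > c.py <<'E'
from w import *
p=grab('wrist',sys.argv[1])
for n in sys.argv[2:]:
    for r in arm.search_frame(p,n)[:2]:
        q=r['extent']; print(n,np.round(q,1),round(r['conf'],2))
np.savez('pics/'+sys.argv[1][:-4]+'.npz',**{k:p[k] for k in ['R','t','camera_matrix','frame']})
to([.467,.263,.25])
E
python3 c.py w1.png stand disc_top
```

```text
2.475 [0.4039 0.3366 0.243 ] [3.1405e+00 7.0000e-04 2.7901e+00] [ 0.67  0.25  1.83  0.    1.06 -0.55] [ 0.46  0.73 -0.57] 0.06007979142320105 0.0
stand [221.1 216.5  51.4  59.8] 0.89
to [0.467, 0.263, 0.25] tool cm [-8.46 -4.74 -0.7 ]
```

Scaled: -11 cm / 60 = -0.1833, -6 cm / 60 = -0.1.

Request:
drive_tool(
  moves=[-0.1,-0.0417,0,0,0,0,6,-0.1833,-0.0833,0,0,0,0,6,-0.1833,-0.0833,0,0,0,0,6],
)

```text
clock: 3.0
tool_pos: [0.4904, 0.2521, 0.2423]
eef_rot: [3.141, 0.0, 2.787]
force: [0.9, -0.0, 0.5]
grip_width: 0.0601
gripper_force: 0.0
```

```bash
python3 c.py w2.png stand disc_top pin
python3 - <<'E'
import cv2
cv2.imwrite('pics/w12.png',cv2.resize(cv2.hconcat([cv2.imread('pics/w1.png')[150:350,130:430],cv2.imread('pics/w2.png')[150:350,130:430]]),(800,267)))
E
```

```text
3.0 [0.4904 0.2521 0.2423] [3.1414e+00 5.0000e-04 2.7866e+00] [ 0.45  0.29  1.78 -0.    1.07 -0.76] [ 0.9  -0.03  0.49] 0.060057463393262275 0.0
stand [254.  130.9  61.5  64.3] 0.78
disc_top [138.1 253.7  47.9  31.1] 0.61
to [0.467, 0.263, 0.25] tool cm [ 2.58  0.21 -0.77]
```

View pics/w12.png

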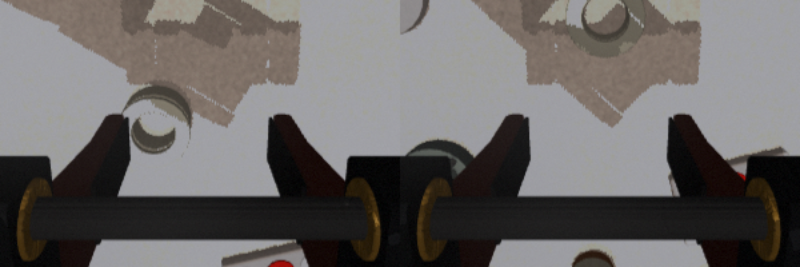

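Both wrist views show the stand: in the crop, at (157,118) in the left view and (605,20) in the right. I'll fit the model extents of the things to the boxes found.

```bash
cat >> h.py <<'E'
from scipy.optimize import least_squares
th=np.linspace(0,2*np.pi,120)
def box(p,xy,rz):
    P=np.array([proj(p,(xy[0]+r*np.cos(a),xy[1]+r*np.sin(a),z)) for r,z in rz for a in th])
    lo,hi=P.min(0),P.max(0); return np.r_[lo,hi]
def fit(obs,rz,x0):
    "obs: (pic, extent) -> xy, per-box residuals px"
    f=lambda x:np.concatenate([box(p,x,rz)-np.r_[e[:2],np.add(e[:2],e[2:])] for p,e in obs])
    s=least_squares(f,x0,loss='soft_l1'); return s.x.round(4),f(s.x).round(1)
def load(n): d=np.load('pics/'+n); return {k:d[k] for k in d}
E
python3 - <<'E'
from h import *
rz=[(.036,0),(.036,.046)]
a,b=load('w1.npz'),load('w2.npz'); ea=[221.1,216.5,51.4,59.8];eb=[254,130.9,61.5,64.3]
for o in ([(a,ea)],[(b,eb)],[(a,ea),(b,eb)]): print(fit(o,rz,[.467,.263]))
# free height from two views
f=lambda x:np.concatenate([box(p,x[:2],[(.036,0),(.036,x[2])])-np.r_[e[:2],np.add(e[:2],e[2:])] for p,e in [(a,ea),(b,eb)]])
print(least_squares(f,[.467,.263,.03]).x)
E
```

```text
(array([0.4682, 0.2692]), array([-1.7, -1.3,  3.5,  1.5]))
(array([0.4653, 0.2676]), array([ 0.3,  1.2, -0.3, -1.3]))
(array([0.4662, 0.2674]), array([-3.6, -2.2,  1.8,  0.6,  0.4,  1.9, -0.2, -0.6]))
[0.46710437 0.26745278 0.04151179]
```

Scaled: -20 cm / 60 = -0.3333, -15 cm / 60 = -0.25.

Request:
drive_tool(
  moves=[-0.0667,-0.0833,0,0,0,0,6,-0.1167,-0.1667,0,0,0,0,6,-0.1667,-0.25,0,0,0,0,6,-0.2167,-0.3333,0,0,0,0,6,-0.2167,-0.3333,0,0,0,0,6],
)

```text
clock: 3.82
tool_pos: [0.542, 0.0192, 0.2425]
eef_rot: [-3.141, 0.0, 2.787]
force: [-0.0, 0.5, -0.5]
grip_width: 0.0599
gripper_force: 0.0
```

```bash
python3 c.py w3.png disc_top nest
```

```text
3.825 [0.542  0.0192 0.2425] [-3.1415e+00  3.0000e-04  2.7872e+00] [ 0.01  0.28  1.8  -0.    1.07 -1.2 ] [-0.01  0.48 -0.47] 0.05986122563426272 0.0
disc_top [280.1 182.2  45.7  46.6] 0.56
nest [267.7 163.1  66.2  73.9] 0.83
nest [  5.3 225.2  53.4  37.2] 0.69
to [0.467, 0.263, 0.25] tool cm [15.49 20.26 -0.76]
```

View pics/w3.png

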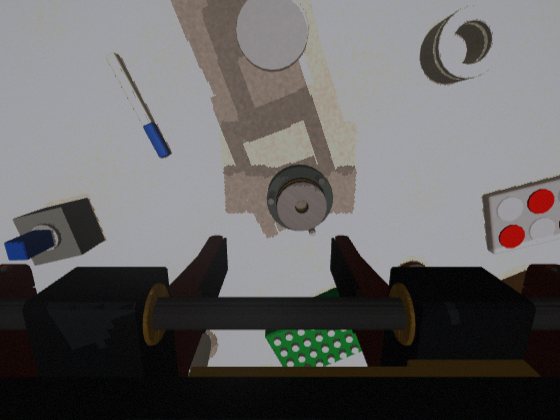

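The wrist view shows disc_top at (302,204) in the nest, the pin's handle at (30,243) and the stand at (458,45).

Scaled: -28.5 cm / 60 = -0.475, -23.5 cm / 60 = -0.3917.

Request:
drive_tool(
  moves=[-0.0333,-0.1,0,0,0,0,6,-0.0667,-0.2,0,0,0,0,6,-0.1,-0.3,0,0,0,0,6,-0.1333,-0.3917,0,0,0,0,6,-0.1667,-0.475,0,0,0,0,6],
)

```text
clock: 4.6
tool_pos: [0.5383, -0.2809, 0.2425]
eef_rot: [3.141, 0.0, 2.793]
force: [0.2, 0.3, -0.0]
grip_width: 0.0602
gripper_force: 0.0
```

```bash
python3 c.py w4.png pin holder disc_top nest
python3 - <<'E'
from h import *
a=load('w3.npz')
print(fit([(a,[280.1,182.2,45.7,46.6])],[(.03,.062)],[.57,.035]),fit([(a,[267.7,163.1,66.2,73.9])],[(.043,0),(.043,.025),(.03,.062)],[.57,.035]))
print('eye disc',onz(a,(302,204),.062),'hole',onz(a,(302,208),.062))
E
```

```text
4.6 [ 0.5383 -0.2809  0.2425] [3.1413e+00 1.0000e-04 2.7925e+00] [-0.5   0.38  1.65  0.    1.11 -1.72] [ 0.17  0.33 -0.02] 0.060160980907046774 0.0
pin [263.7 140.   27.3  30.3] 0.92
holder [241.8 120.7  64.5  68.2] 0.69
disc_top [531.7  90.3  26.5  55.4] 0.57
nest [486.6  77.2  73.4  79.7] 0.6
to [0.467, 0.263, 0.25] tool cm [25.3  48.68 -0.74]
(array([0.5687, 0.038 ]), array([-2.8, -1.2,  2.7,  1.8])) (array([0.5736, 0.0364]), array([-0.1,  4.2,  0.1, -2.3]))
eye disc [0.56567502 0.03793473 0.062     ] hole [0.57024789 0.036341   0.062     ]
```

View pics/w4.png

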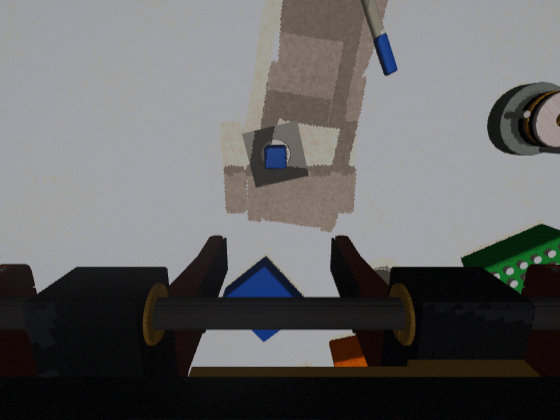

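The wrist view shows the handle top at about (276,157), almost square to the picture, inside the holder, which is turned by about 15°.

```bash
python3 - <<'E'
from h import *
from w import *
a=load('w4.npz');f=a['frame'].astype(int)[130:185,245:310]
m=((f[...,2]>f[...,0]+50)&(f[...,2]>80)).astype(np.uint8)
c=max(cv2.findContours(m,0,2)[0],key=cv2.contourArea)+np.array([245,130])
r=cv2.minAreaRect(c);print(r,m.sum(), [f[y-130,x-245].tolist() for x,y in [(270,152),(276,157),(283,164),(276,168)]])
# rectify contour at z=.099, rect in world
W=np.array([onz(a,q[0]+0.0,.099)[:2] for q in c]);rw=cv2.minAreaRect((W*1000).astype(np.float32));print('world top',rw)
print('center',onz(a,r[0],.099)); 
bs=np.array([162.02,187.95])
E
python3 - <<'E'
import cv2
i=cv2.imread('pics/w4.png')[105:205,220:330];cv2.imwrite('pics/w4c.png',cv2.resize(i,(660,600),interpolation=0))
E
```

```text
4.85 [ 0.5379 -0.2792  0.242 ] [ 3.1409e+00 -1.1000e-03  2.7915e+00] [-0.5   0.37  1.66  0.    1.11 -1.72] [-0.12  0.36 -0.11] 0.0601260383593675 0.0
((275.0, 157.0), (20.0, 20.0), -0.0) 389 [[36, 63, 122], [34, 62, 120], [32, 57, 116], [35, 44, 76]]
world top ((496.9085388183594, -271.3231506347656), (20.156633377075195, 19.857078552246094), 70.25598907470703)
center [ 0.49680313 -0.27122196  0.099     ]
```

View pics/w4c.png

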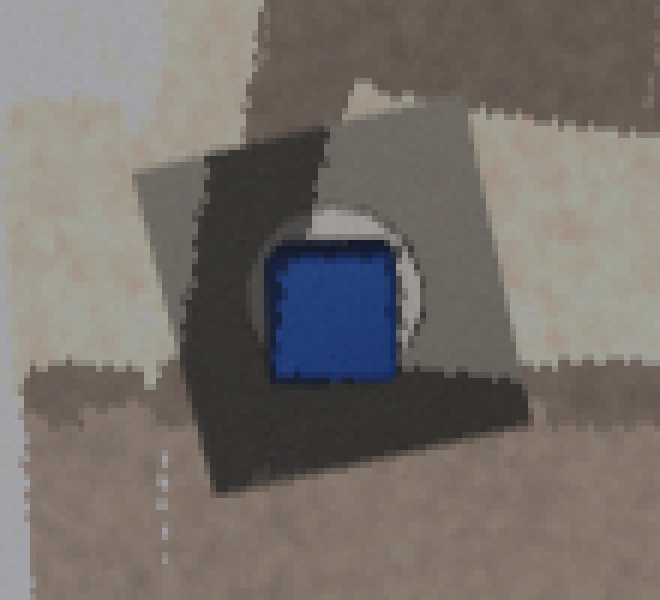

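Run:
```python
from w import *
a=load('w4.npz')
print(onz(a,(275.9,158),.099),onz(a,(276.2,153.9),.057))
to([.497,-.271,.125])
```

```text
4.85 [ 0.5379 -0.2792  0.242 ] [ 3.1409e+00 -1.1000e-03  2.7915e+00] [-0.5   0.37  1.66  0.    1.11 -1.72] [-0.12  0.36 -0.11] 0.0601260383593675 0.0
[ 0.49804444 -0.27071768  0.099     ] [ 0.49753277 -0.27055277  0.057     ]
to [0.497, -0.271, 0.125] tool cm [ 4.11 -0.64 11.71]
```

Scaled: 11.7 cm / 60 = 0.195, 11 cm / 60 = 0.1833.

Request:
drive_tool(
  moves=[0.0333,-0.005,0.0917,0,0,0,6,0.0667,-0.01,0.1833,0,0,0,6,0.0667,-0.01,0.195,0,0,0,6,0.0667,-0.01,0.195,0,0,0,6],
)

```text
clock: 5.35
tool_pos: [0.4997, -0.2725, 0.1265]
eef_rot: [-3.141, 0.001, 2.792]
force: [0.1, -1.1, 0.0]
grip_width: 0.0604
gripper_force: 0.0
```

Run:
```python
from w import *
p=grab('wrist','w5.png')
cv2.imwrite('pics/w5c.png',cv2.resize(cv2.cvtColor(p['frame'],4)[150:350,180:400],(660,600)))
c=[.498,-.2707]; e=o['eef_rot'][2]; u=np.array([np.cos(e),np.sin(e)])*.011; v=np.array([-u[1],u[0]])
print([proj(p,[*(np.array(c)+s*u+q*v),.099]).round(1).tolist() for s,q in [(1,1),(1,-1),(-1,-1),(-1,1)]],proj(p,o['tool_pos']))
to([.498,-.2707,.061])
```

```text
5.35 [ 0.4997 -0.2725  0.1265] [-3.1415e+00  1.5000e-03  2.7916e+00] [-0.52  0.47  1.82  0.    0.85 -1.74] [ 0.14 -1.11  0.05] 0.06036765057520559 0.0
[[265.8, 218.5], [299.3, 218.5], [298.8, 249.7], [266.2, 249.7]] [281.1752786  254.19610243]
to [0.498, -0.2707, 0.061] tool cm [0.23 0.11 6.55]
```

View pics/w5c.png

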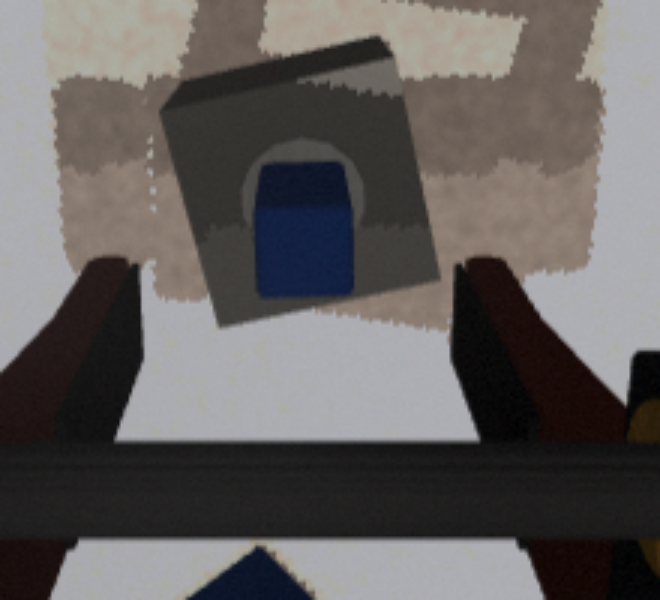

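The picture shows the handle top at (265–298, 218–249), which matches the prediction from my estimate. Descend and grip.

Scaled: 6.5 cm / 60 = 0.1083, 6 cm / 60 = 0.1.

Request:
drive_tool(
  moves=[0.0033,0.0017,0.05,0,0,0,6,0.0033,0.0017,0.1,0,0,0,6,0.0033,0.0017,0.1083,0,0,0,6,0.0033,0.0017,0.1083,0,0,0,6,0.0033,0.0017,0.1083,0,0,0,1.5],
  newtons=30,
)

```text
clock: 6.02
tool_pos: [0.4977, -0.2721, 0.062]
eef_rot: [-3.141, 0.003, 2.79]
force: [0.6, -0.2, 0.1]
grip_width: 0.0535
gripper_force: 0.0
```

Request:
drive_tool(
  moves=[0,0,0,0,0,0,1.5,0,0,0,0,0,0,1.5,0,0,0,0,0,0,1.5],
)

```text
clock: 6.4
tool_pos: [0.4965, -0.2716, 0.0606]
eef_rot: [3.142, 0.0, 2.79]
force: [0.9, 1.0, 1.0]
grip_width: 0.0233
gripper_force: 0.5
```

Request:
drive_tool(
  moves=[0,0,0,0,0,0,1.5,0,0,0,0,0,0,1.5,0,0,-0.0333,0,0,0,1.5,0,0,-0.1,0,0,0,1.5,0,0,-0.1667,0,0,0,1.5],
  newtons=40,
)

```text
clock: 7.02
tool_pos: [0.4957, -0.2713, 0.1607]
eef_rot: [3.141, -0.002, 2.79]
force: [0.5, 0.2, -1.5]
grip_width: 0.0215
gripper_force: 40.0
```

Run:
```python
from w import *
to([.545,.02,.175])
```

```text
7.025 [ 0.4957 -0.2713  0.1607] [ 3.1414e+00 -1.9000e-03  2.7898e+00] [-0.52  0.42  1.81 -0.    0.92 -1.74] [ 0.46  0.17 -1.54] 0.021497921674350984 39.999704360961914
to [0.545, 0.02, 0.175] tool cm [ 5.42 29.04 -1.42]
```

Scaled: 30 cm / 60 = 0.5, 24 cm / 60 = 0.4.

Request:
drive_tool(
  moves=[0,0.1,0,0,0,0,1.5,0,0.2,0,0,0,0,1.5,0,0.3,0,0,0,0,1.5,0,0.4,0,0,0,0,1.5,0,0.5,0,0,0,0,1.5],
)

```text
clock: 7.65
tool_pos: [0.5998, 0.0118, 0.1599]
eef_rot: [-3.141, -0.001, 2.79]
force: [0.9, -0.6, -1.8]
grip_width: 0.0217
gripper_force: 40.0
```

Scaled: -1 cm / 60 = -0.0167, -0.5 cm / 60 = -0.0083.

Request:
drive_tool(
  moves=[-0.0083,0.0167,-0.0167,0,0,0,1.5,-0.0083,0.0167,-0.0167,0,0,0,1.5,-0.0083,0.0167,-0.0167,0,0,0,1.5],
)

```text
clock: 8.02
tool_pos: [0.6071, 0.0163, 0.17]
eef_rot: [-3.141, -0.001, 2.788]
force: [-0.6, 0.4, -1.0]
grip_width: 0.0218
gripper_force: 40.0
```

```bash
cp pics/w4.npz pics/w4b.npz; python3 c.py w6.png disc_top nest pin pin_nose; python3 c.py w6b.png disc_top nest
```

```text
8.025 [0.6071 0.0163 0.17  ] [-3.1409e+00 -8.0000e-04  2.7885e+00] [ 0.01  0.46  1.71 -0.    0.97 -1.21] [-0.6   0.39 -1.03] 0.021809698949166526 39.999579191207886
disc_top [256.7 125.4  62.   69.6] 0.87
nest [243.3 109.8  86.7  91.5] 0.58
pin [255.7 219.3  46.6  77.6] 0.71
pin [247.1 327.6  64.3  39.2] 0.63
pin_nose [252.4 222.1  51.4  74.9] 0.73
to [0.467, 0.263, 0.25] tool cm [21.69 18.3  -7.99]
8.275 [0.6075 0.0167 0.1702] [-3.1414e+00 -4.0000e-04  2.7883e+00] [ 0.01  0.46  1.71 -0.    0.97 -1.21] [ 0.25  1.04 -1.13] 0.02197492441685748 39.999666810035706
disc_top [253.7 123.   64.4  69.1] 0.67
nest [242.1 109.5  86.8  90.4] 0.97
to [0.467, 0.263, 0.25] tool cm [21.71 18.24 -7.97]
```

View pics/w6.png

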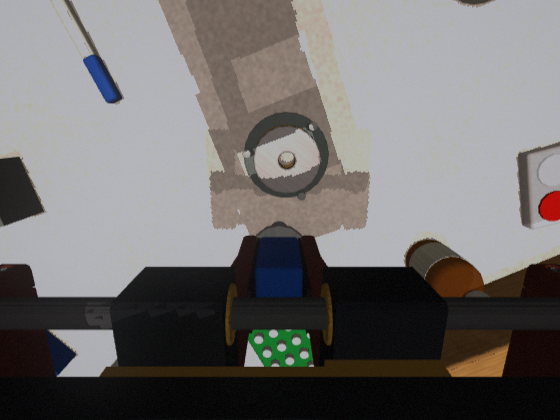

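The view shows the pin held, its flange at (279,228), and the nest ahead at (286,155) with the disc hole at about (287,158). One more viewpoint for the hole.

Scaled: -3 cm / 60 = -0.05, 1 cm / 60 = 0.0167.

Request:
drive_tool(
  moves=[-0.05,0.05,0.0167,0,0,0,1.5,-0.05,0.05,0.0167,0,0,0,1.5,-0.05,0.05,0.0167,0,0,0,1.5],
)

```text
clock: 8.8
tool_pos: [0.6457, 0.0355, 0.16]
eef_rot: [-3.141, -0.001, 2.79]
force: [0.8, 0.7, -1.4]
grip_width: 0.022
gripper_force: 40.0
```

```bash
python3 c.py w7.png disc_top nest
python3 - <<'E'
import cv2,numpy as np
from h import *
a=cv2.imread('pics/w6.png')[100:205,235:340];b=cv2.imread('pics/w7.png')
p=load('w7.npz');c=proj(p,(.57,.037,.062)).astype(int);print(c)
x0,y0=max(c[0]-52,0),max(c[1]-52,0);print(x0,y0)
b=b[y0:y0+105,x0:x0+105]
R=lambda i:cv2.resize(i,(400,400),interpolation=cv2.INTER_CUBIC)
cv2.imwrite('pics/cmp.png',cv2.convertScaleAbs(cv2.hconcat([R(a),R(b)]),alpha=1.2))
E
```

```text
8.8 [0.6457 0.0355 0.16  ] [-3.1410e+00 -1.2000e-03  2.7901e+00] [ 0.04  0.53  1.62 -0.    0.99 -1.18] [ 0.79  0.74 -1.35] 0.021954848478718838 39.99971866607666
disc_top [216.1  88.1  67.6  75.6] 0.77
nest [202.5  76.3  95.3  93.7] 0.72
to [0.467, 0.263, 0.25] tool cm [24.62 15.2  -8.98]
[250 126]
198 74
```

View pics/cmp.png

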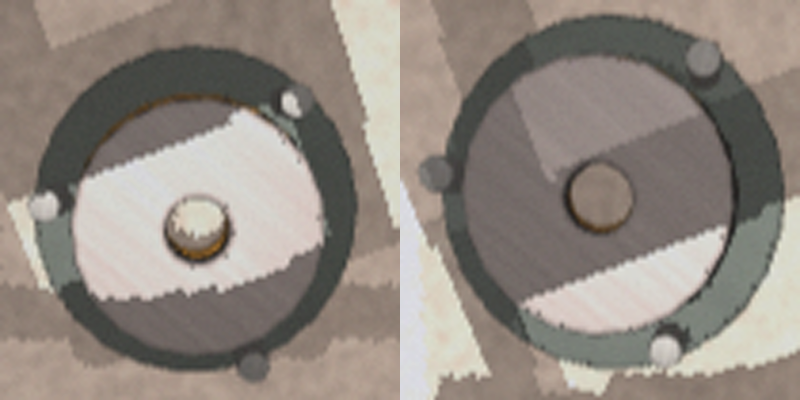

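The pair shows the disc_top hole rim centred at crop (197,229) in the left view and (600,196) in the right. The disc and its hole agree, and the brass disc shows slightly through the hole.

Run:
```python
from w import *
a,b=load('w6.npz'),load('w7.npz')
h1,h2=(286.8,160.1),(250.5,125.4); d1,d2=(287.4,159.3),(250.1,124.9)
print('hole',tri([(a,h1),(b,h2)]),onz(a,h1,.062),onz(b,h2,.062))
print('disc',tri([(a,d1),(b,d2)]),onz(a,d1,.062),onz(b,d2,.062))
s=400/105
print('base',onz(a,(235+196/s,100+209/s),.025),onz(b,(198+213/s,74+191/s),.025))
print('pin? base px',)
to([.571,.0365,.16])
```

```text
8.95 [0.6457 0.0353 0.1605] [-3.1414e+00 -4.0000e-04  2.7895e+00] [ 0.04  0.53  1.62 -0.    0.99 -1.18] [ 0.02  0.47 -1.1 ] 0.021814772283916532 39.999688267707825
hole [0.56893261 0.03674668 0.05964335] [0.56880024 0.03654114 0.062     ] [0.5689078  0.03717476 0.062     ]
disc [0.56836435 0.03715612 0.06222836] [0.56832182 0.03728052 0.062     ] [0.56842036 0.03701016 0.062     ]
base [0.56767049 0.03756593 0.025     ] [0.56754369 0.03758183 0.025     ]
pin? base px
to [0.571, 0.0365, 0.16] tool cm [ 7.06 -2.46  0.06]
```

Scaled: 7.3 cm / 60 = 0.1217, -2.5 cm / 60 = -0.0417.

Request:
drive_tool(
  moves=[0.0667,-0.0233,0,0,0,0,1.5,0.1217,-0.0417,0,0,0,0,1.5,0.1217,-0.0417,0.025,0,0,0,1.5,0.1217,-0.0417,0.05,0,0,0,1.5,0.1217,-0.0417,0.05,0,0,0,1.5],
)

```text
clock: 9.57
tool_pos: [0.5691, 0.0371, 0.1288]
eef_rot: [-3.141, -0.002, 2.79]
force: [-0.6, 0.9, -1.8]
grip_width: 0.0218
gripper_force: 40.0
```

Run:
```python
from w import *
v=[]
for i in range(6):
    p=grab('wrist','w8.png' if i==0 else None); q=arm.get_obs(); v.append(np.r_[q['tool_pos'],q['force']])
print(np.mean(v,0).round(4))
o['tool_pos']=np.mean(v,0)[:3]; to([.569,.037,.13])
```

```text
9.575 [0.5691 0.0371 0.1288] [-3.1407e+00 -2.0000e-03  2.7897e+00] [ 0.04  0.47  1.81 -0.    0.86 -1.17] [-0.56  0.86 -1.84] 0.021759227669481723 39.999688267707825
[ 0.5699  0.0372  0.1302  0.2172  0.0487 -1.6475]
to [0.569, 0.037, 0.13] tool cm [ 0.07 -0.05  0.02]
```

Scaled: 1.7 cm / 60 = 0.0283, -0.05 cm / 60 = -0.0008.

Request:
drive_tool(
  moves=[0.0008,-0.0008,0.0083,0,0,0,1.5,0.0008,-0.0008,0.0167,0,0,0,1.5,0.0008,-0.0008,0.0217,0,0,0,1.5,0.0008,-0.0008,0.025,0,0,0,1.5,0.0008,-0.0008,0.0283,0,0,0,1.5],
)

```text
clock: 10.5
tool_pos: [0.5687, 0.037, 0.1133]
eef_rot: [-3.142, 0.0, 2.79]
force: [-0.5, 0.3, -1.3]
grip_width: 0.0217
gripper_force: 40.0
```

Scaled: 0.75 cm / 60 = 0.0125, 0.6 cm / 60 = 0.01.

Request:
drive_tool(
  moves=[0,0,0.0025,0,0,0,1.5,0,0,0.005,0,0,0,1.5,0,0,0.0075,0,0,0,1.5,0,0,0.01,0,0,0,1.5,0,0,0.0125,0,0,0,1.5],
)

```text
clock: 11.12
tool_pos: [0.5686, 0.037, 0.1058]
eef_rot: [-3.142, 0.0, 2.79]
force: [-0.5, -0.0, -1.4]
grip_width: 0.0218
gripper_force: 40.0
```

Scaled: 0.7 cm / 60 = 0.0117, 0.6 cm / 60 = 0.01.

Request:
drive_tool(
  moves=[0,0,0.0025,0,0,0,1.5,0,0,0.005,0,0,0,1.5,0,0,0.0075,0,0,0,1.5,0,0,0.01,0,0,0,1.5,0,0,0.0117,0,0,0,1.5],
)

```text
clock: 11.75
tool_pos: [0.5688, 0.037, 0.0989]
eef_rot: [3.141, 0.0, 2.79]
force: [0.5, 1.0, -1.1]
grip_width: 0.0219
gripper_force: 40.0
```

Scaled: 0.5 cm / 60 = 0.0083, 0.4 cm / 60 = 0.0067.

Request:
drive_tool(
  moves=[0,0,0.0017,0,0,0,1.5,0,0,0.0033,0,0,0,1.5,0,0,0.005,0,0,0,1.5,0,0,0.0067,0,0,0,1.5,0,0,0.0083,0,0,0,1.5],
)

```text
clock: 12.38
tool_pos: [0.5687, 0.037, 0.0939]
eef_rot: [3.142, 0.0, 2.79]
force: [0.6, 1.1, -0.2]
grip_width: 0.0219
gripper_force: 40.0
```

Scaled: 0.5 cm / 60 = 0.0083, 0.4 cm / 60 = 0.0067.

Request:
drive_tool(
  moves=[0,0,0.0017,0,0,0,1.5,0,0,0.0033,0,0,0,1.5,0,0,0.005,0,0,0,1.5,0,0,0.0067,0,0,0,1.5,0,0,0.0083,0,0,0,1.5],
)

```text
clock: 13.0
tool_pos: [0.5687, 0.0371, 0.089]
eef_rot: [3.141, 0.0, 2.79]
force: [0.0, 2.5, 1.7]
grip_width: 0.0221
gripper_force: 40.0
```

Scaled: 0.5 cm / 60 = 0.0083, 0.4 cm / 60 = 0.0067.

Request:
drive_tool(
  moves=[0,0,0.0017,0,0,0,1.5,0,0,0.0033,0,0,0,1.5,0,0,0.005,0,0,0,1.5,0,0,0.0067,0,0,0,1.5,0,0,0.0083,0,0,0,1.5],
)

```text
clock: 13.62
tool_pos: [0.5685, 0.0372, 0.0841]
eef_rot: [3.141, -0.0, 2.79]
force: [-1.3, 3.2, 6.7]
grip_width: 0.0221
gripper_force: 40.0
```

Scaled: 0.3 cm / 60 = 0.005, 0.2 cm / 60 = 0.0033.

Request:
drive_tool(
  moves=[0,0,0.0017,0,0,0,1.5,0,0,0.0033,0,0,0,1.5,0,0,0.005,0,0,0,1.5],
)

```text
clock: 14.0
tool_pos: [0.5684, 0.0372, 0.0811]
eef_rot: [3.141, -0.0, 2.79]
force: [-2.0, 3.6, 7.6]
grip_width: 0.0217
gripper_force: 40.0
```

Request:
drive_tool(
  moves=[0,0,0.0017,0,0,0,1.5,0,0,0.0033,0,0,0,1.5,0,0,0.005,0,0,0,1.5],
)

```text
clock: 14.38
tool_pos: [0.5684, 0.0372, 0.0781]
eef_rot: [3.141, -0.001, 2.79]
force: [-2.7, 4.5, 7.2]
grip_width: 0.022
gripper_force: 40.0
```

Scaled: 0.2 cm / 60 = 0.0033, 0.1 cm / 60 = 0.0017.

Request:
drive_tool(
  moves=[0.0013,0.0008,0,0,0,0,1.5,0.0013,0.0008,0.0017,0,0,0,1.5,0.0013,0.0008,0.0033,0,0,0,1.5],
)

```text
clock: 14.75
tool_pos: [0.5682, 0.0376, 0.0759]
eef_rot: [3.142, 0.0, 2.79]
force: [-0.1, 1.9, 5.6]
grip_width: 0.0215
gripper_force: 40.0
```

Scaled: 0.3 cm / 60 = 0.005, 0.2 cm / 60 = 0.0033.

Request:
drive_tool(
  moves=[0,0,0.0017,0,0,0,1.5,0,0,0.0033,0,0,0,1.5,0,0,0.005,0,0,0,1.5],
)

```text
clock: 15.12
tool_pos: [0.568, 0.0377, 0.0728]
eef_rot: [-3.141, -0.0, 2.79]
force: [-1.1, 1.1, 4.6]
grip_width: 0.0217
gripper_force: 40.0
```

Scaled: 0.4 cm / 60 = 0.0067, 0.3 cm / 60 = 0.005.

Request:
drive_tool(
  moves=[0,0,0.0017,0,0,0,1.5,0,0,0.0033,0,0,0,1.5,0,0,0.005,0,0,0,1.5,0,0,0.0067,0,0,0,1.5],
)

```text
clock: 15.62
tool_pos: [0.5679, 0.0377, 0.0687]
eef_rot: [-3.141, -0.0, 2.79]
force: [-0.7, 1.3, 4.3]
grip_width: 0.022
gripper_force: 40.0
```

Scaled: 0.3 cm / 60 = 0.005, 0.2 cm / 60 = 0.0033.

Request:
drive_tool(
  moves=[0,0,0.0017,0,0,0,1.5,0,0,0.0033,0,0,0,1.5,0,0,0.005,0,0,0,1.5],
)

```text
clock: 16.0
tool_pos: [0.5679, 0.0377, 0.0657]
eef_rot: [-3.141, -0.0, 2.79]
force: [-1.3, 1.5, 3.4]
grip_width: 0.0218
gripper_force: 40.0
```

Scaled: 0.14 cm / 60 = 0.0023, 0.07 cm / 60 = 0.0012.

Request:
drive_tool(
  moves=[0,0,0.0012,0,0,0,1.5,0,0,0.0023,0,0,0,1.5],
)

```text
clock: 16.25
tool_pos: [0.5679, 0.0377, 0.0643]
eef_rot: [-3.141, -0.0, 2.79]
force: [-1.9, 1.4, 4.3]
grip_width: 0.0216
gripper_force: 40.0
```

Scaled: 0.12 cm / 60 = 0.002, 0.07 cm / 60 = 0.0012.

Request:
drive_tool(
  moves=[0,0,0.0012,0,0,0,1.5,0,0,0.002,0,0,0,1.5],
)

```text
clock: 16.5
tool_pos: [0.5679, 0.0376, 0.063]
eef_rot: [-3.141, -0.0, 2.79]
force: [-0.6, -0.1, -1.0]
grip_width: 0.0213
gripper_force: 40.0
```

The catches have snapped out: the push dropped to about 0.6 N. Hold briefly, then lift.

Request:
drive_tool(
  moves=[0,0,0,0,0,0,1.5,0,0,0,0,0,0,1.5,0,0,0,0,0,0,1.5],
)

```text
clock: 16.88
tool_pos: [0.568, 0.0376, 0.0632]
eef_rot: [-3.141, -0.0, 2.79]
force: [-0.4, -0.0, -0.3]
grip_width: 0.0223
gripper_force: 40.0
```

Request:
drive_tool(
  moves=[0,0,-0.0067,0,0,0,1.5,0,0,-0.015,0,0,0,1.5,0,0,-0.0267,0,0,0,1.5,0,0,-0.0433,0,0,0,1.5,0,0,-0.0667,0,0,0,1.5],
)

```text
clock: 17.5
tool_pos: [0.5679, 0.0377, 0.104]
eef_rot: [-3.141, -0.0, 2.79]
force: [0.3, 0.9, -3.0]
grip_width: 0.022
gripper_force: 40.0
```

Scaled: -6 cm / 60 = -0.1, -5.5 cm / 60 = -0.0917.

Request:
drive_tool(
  moves=[0,0,-0.0333,0,0,0,1.5,0,0,-0.0667,0,0,0,1.5,0,0,-0.0917,0,0,0,1.5,0,0,-0.1,0,0,0,1.5,0,0,-0.1,0,0,0,1.5],
)

```text
clock: 18.12
tool_pos: [0.568, 0.0377, 0.1635]
eef_rot: [3.141, 0.0, 2.79]
force: [-0.9, -0.6, -3.0]
grip_width: 0.0219
gripper_force: 40.0
```

Scaled: 8.3 cm / 60 = 0.1383, 8 cm / 60 = 0.1333.

Request:
drive_tool(
  moves=[0.0133,0.0133,0,0,0,0,1.5,0.04,0.04,0,0,0,0,1.5,0.0733,0.0733,0,0,0,0,1.5,0.1067,0.1067,0,0,0,0,1.5,0.1333,0.1383,0,0,0,0,1.5],
)

```text
clock: 18.75
tool_pos: [0.52, 0.1444, 0.1624]
eef_rot: [-3.141, -0.002, 2.79]
force: [0.1, 0.7, -3.4]
grip_width: 0.0217
gripper_force: 40.0
```

```bash
python3 c.py w9.png stand; python3 -c "
from w import *
to([.467,.2674,.16])"
```

```text
18.75 [0.52   0.1444 0.1624] [-3.1407e+00 -1.7000e-03  2.7901e+00] [ 0.25  0.38  1.86  0.    0.9  -0.97] [ 0.14  0.68 -3.4 ] 0.02172897604639842 39.99901235103607
stand [340.2  53.5  91.2  89. ] 0.94
to [0.467, 0.263, 0.25] tool cm [ 9.08  9.3  -8.75]
18.85 [0.5199 0.1452 0.1625] [-3.1410e+00 -1.8000e-03  2.7922e+00] [ 0.25  0.38  1.86  0.    0.9  -0.97] [ 0.41 -0.15 -3.25] 0.021831387341108163 39.999759793281555
to [0.467, 0.2674, 0.16] tool cm [9.15 9.67 0.26]
```

Scaled: 9.5 cm / 60 = 0.1583, 9 cm / 60 = 0.15.

Request:
drive_tool(
  moves=[0.0083,0.025,0,0,0,0,1.5,0.0167,0.0667,0,0,0,0,1.5,0.025,0.1167,0,0,0,0,1.5,0.0333,0.15,0,0,0,0,1.5,0.0333,0.1583,0,0,0,0,1.5],
)

```text
clock: 19.48
tool_pos: [0.5355, 0.2403, 0.163]
eef_rot: [-3.141, -0.0, 2.791]
force: [-0.4, -0.2, -3.0]
grip_width: 0.022
gripper_force: 40.0
```

```bash
python3 c.py w10.png stand disc_low
python3 - <<'E'
from w import *
a,b=load('w9.npz'),load('w10.npz')
eb=None
for t in range(1):
    p=grab('wrist'); r=arm.search_frame(p,'stand')[0]; print(r['extent'],r['conf'])
rz=[(.036,0),(.036,.046)]
ea=[340.2,53.5,91.2,89.0]
for ob in ([(a,ea)],[(p,r['extent'])],[(a,ea),(p,r['extent'])]): print(fit(ob,rz,[.467,.267]))
cv2.imwrite('pics/w10c.png',cv2.hconcat([cv2.resize(cv2.cvtColor(a['frame'],4)[40:160,320:440],(400,400)),cv2.resize(cv2.cvtColor(p['frame'],4)[40:280,170:410],(400,400))]))
to([.467,.2674,.16])
E
```

```text
19.475 [0.5355 0.2403 0.163 ] [-3.1414e+00 -1.0000e-04  2.7911e+00] [ 0.4   0.44  1.76 -0.    0.94 -0.82] [-0.4  -0.15 -2.98] 0.021968047491960456 39.999441504478455
stand [242.8  77.8  74.8  84.5] 0.81
disc_low [259.4 196.6  39.2   3.9] 0.53
to [0.467, 0.263, 0.25] tool cm [ 7.22 -0.23 -8.7 ]
19.625 [0.5353 0.2388 0.163 ] [-3.1409e+00 -4.0000e-04  2.7899e+00] [ 0.4   0.44  1.76 -0.    0.94 -0.82] [-0.43  0.48 -2.43] 0.022073003270704605 39.999298453330994
[245.3, 77.9, 78.3, 85.8] 0.55
(array([0.4643, 0.2671]), array([-1.2,  0.7,  0.8, -0.7]))
(array([0.4657, 0.2682]), array([-1.4,  0.7,  1.4, -0.8]))
(array([0.465 , 0.2676]), array([-0.5,  1.3,  1.6, -0.2, -2.3,  0.2,  0.4, -1.3]))
to [0.467, 0.2674, 0.16] tool cm [7.4  0.33 0.31]
```

View pics/w10c.png

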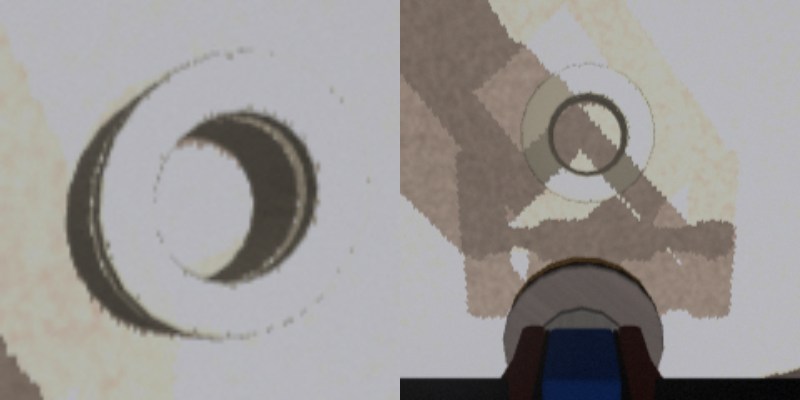

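The view shows the discs on the pin (lower right) and the stand ring centred at crop (588,133) in the right view and (236,196) in the left.

Run:
```python
from w import *
a,b=load('w9.npz'),load('w10.npz')
q1,q2=(390.8,98.7),(282.8,120.1)
print(tri([(a,q1),(b,q2)]),onz(a,q1,.046),onz(b,q2,.046))
to([.4655,.268,.16]); to([.4655,.268,.08])
```

```text
19.725 [0.5353 0.2384 0.1631] [-3.1410e+00 -4.0000e-04  2.7891e+00] [ 0.4   0.44  1.76 -0.    0.94 -0.82] [ 0.7  -0.31 -4.04] 0.02162245861998013 39.99943792819977
[0.46380157 0.26898238 0.04176095] [0.46376276 0.26744538 0.046     ] [0.46375094 0.26891845 0.046     ]
to [0.4655, 0.268, 0.16] tool cm [7.57 0.36 0.32]
to [0.4655, 0.268, 0.08] tool cm [7.57 0.37 8.32]
```

Scaled: 7.65 cm / 60 = 0.1275, 6.5 cm / 60 = 0.1083.

Request:
drive_tool(
  moves=[0.025,0.0017,0,0,0,0,1.5,0.0667,0.0033,0,0,0,0,1.5,0.1083,0.005,0,0,0,0,1.5,0.1275,0.005,0,0,0,0,1.5,0.1275,0.005,0,0,0,0,1.5],
)

```text
clock: 20.35
tool_pos: [0.4638, 0.269, 0.1635]
eef_rot: [3.142, 0.0, 2.792]
force: [0.6, -0.5, -1.7]
grip_width: 0.0219
gripper_force: 40.0
```

Scaled: 7.5 cm / 60 = 0.125, 6.5 cm / 60 = 0.1083.

Request:
drive_tool(
  moves=[0,0,0.0333,0,0,0,1.5,0,0,0.075,0,0,0,1.5,0,0,0.1083,0,0,0,1.5,0,0,0.125,0,0,0,1.5,0,0,0.125,0,0,0,1.5],
)

```text
clock: 20.98
tool_pos: [0.4648, 0.2683, 0.0879]
eef_rot: [-3.141, -0.0, 2.79]
force: [0.3, -0.1, -2.1]
grip_width: 0.0215
gripper_force: 40.0
```

Run:
```python
from w import *
v=[]
for i in range(5):
    grab('wrist'); q=arm.get_obs(); v.append(np.r_[q['tool_pos'],q['force']])
print(np.mean(v,0).round(4)); o['tool_pos']=np.mean(v,0)[:3]; to([.4645,.268,.077])
```

```text
20.975 [0.4648 0.2683 0.0879] [-3.1409e+00 -5.0000e-04  2.7896e+00] [ 0.5   0.49  1.91 -0.    0.74 -0.72] [ 0.26 -0.14 -2.09] 0.02151193944541375 39.99930381774902
[ 0.4653  0.2687  0.0889  0.3533 -0.0369 -2.79  ]
to [0.4645, 0.268, 0.077] tool cm [ 0.05 -0.09  1.19]
```

Scaled: 1.2 cm / 60 = 0.02, -0.05 cm / 60 = -0.0008.

Request:
drive_tool(
  moves=[0.0008,-0.0008,0.0083,0,0,0,1.5,0.0008,-0.0008,0.0133,0,0,0,1.5,0.0008,-0.0008,0.0167,0,0,0,1.5,0.0008,-0.0008,0.02,0,0,0,1.5],
)

```text
clock: 21.72
tool_pos: [0.464, 0.2682, 0.0761]
eef_rot: [-3.141, -0.0, 2.79]
force: [-0.4, 0.0, -2.3]
grip_width: 0.0217
gripper_force: 40.0
```

Scaled: 0.2 cm / 60 = 0.0033, 0.1 cm / 60 = 0.0017.

Request:
drive_tool(
  moves=[0,0,0.0017,0,0,0,1.5,0,0,0.0033,0,0,0,1.5,0,0,0.0033,0,0,0,1.5],
)

```text
clock: 22.1
tool_pos: [0.4642, 0.2682, 0.0744]
eef_rot: [3.141, 0.0, 2.79]
force: [-0.1, 0.3, -2.4]
grip_width: 0.0223
gripper_force: 40.0
```

Scaled: 0.08 cm / 60 = 0.0013.

Request:
drive_tool(
  moves=[0,0,0.0013,0,0,0,1.5,0,0,0.0013,0,0,0,1.5,0,0,0.0013,0,0,0,1.5],
)

```text
clock: 22.48
tool_pos: [0.4641, 0.2682, 0.0735]
eef_rot: [3.142, 0.0, 2.79]
force: [0.1, 1.1, -1.5]
grip_width: 0.022
gripper_force: 40.0
```

Scaled: 0.08 cm / 60 = 0.0013.

Request:
drive_tool(
  moves=[0,0,0.0013,0,0,0,1.5,0,0,0.0013,0,0,0,1.5,0,0,0.0013,0,0,0,1.5],
)

```text
clock: 22.85
tool_pos: [0.4641, 0.2681, 0.0727]
eef_rot: [-3.142, -0.0, 2.79]
force: [-0.7, -0.2, -2.2]
grip_width: 0.022
gripper_force: 40.0
```

Scaled: 0.06 cm / 60 = 0.001.

Request:
drive_tool(
  moves=[0,0,0.001,0,0,0,1.5,0,0,0.001,0,0,0,1.5,0,0,0.001,0,0,0,1.5],
)

```text
clock: 23.22
tool_pos: [0.4641, 0.2681, 0.0722]
eef_rot: [3.142, 0.0, 2.79]
force: [-0.9, -0.8, 2.6]
grip_width: 0.0219
gripper_force: 40.0
```

Run:
```python
from w import *
v=[]
for i in range(8):
    grab('wrist'); q=arm.get_obs(); v.append(np.r_[q['tool_pos'],q['force']])
print(np.mean(v,0).round(4))
```

```text
23.225 [0.4641 0.2681 0.0722] [3.1416 0.     2.7898] [ 0.5   0.52  1.91 -0.    0.71 -0.72] [-0.95 -0.76  2.59] 0.021859932795092928 40.00058948993683
[ 0.4641  0.2681  0.0722 -1.1636 -0.6128  2.3804]
```

Scaled: -0.04 cm / 60 = -0.0007.

Request:
drive_tool(
  moves=[0,0,-0.0007,0,0,0,1.5,0,0,-0.0007,0,0,0,3,0,0,-0.0007,0,0,0,5,0,0,-0.0007,0,0,0,6,0,0,-0.0007,0,0,0,6],
)

```text
clock: 24.25
tool_pos: [0.4641, 0.2682, 0.0724]
eef_rot: [3.142, 0.0, 2.79]
force: [0.2, 0.0, 0.7]
grip_width: 0.0568
gripper_force: 0.0
```

Scaled: -10 cm / 60 = -0.1667, -5 cm / 60 = -0.0833.

Request:
drive_tool(
  moves=[0,0,0,0,0,0,6,0,0,0,0,0,0,6,0,0,-0.0333,0,0,0,6,0,0,-0.0833,0,0,0,6,0,0,-0.1667,0,0,0,6],
)

```text
clock: 24.88
tool_pos: [0.463, 0.2676, 0.1722]
eef_rot: [-3.139, -0.002, 2.79]
force: [1.2, 0.1, -0.0]
grip_width: 0.0602
gripper_force: 0.0
```

Scaled: -6 cm / 60 = -0.1, -4 cm / 60 = -0.0667.

Request:
drive_tool(
  moves=[-0.05,0,-0.0333,0,0,0,6,-0.1,0,-0.0667,0,0,0,6,-0.1,0,-0.0667,0,0,0,6],
)

```text
clock: 25.25
tool_pos: [0.5227, 0.2474, 0.2141]
eef_rot: [3.139, 0.003, 2.788]
force: [0.1, -0.6, -1.0]
grip_width: 0.0601
gripper_force: 0.0
```

Run:
```python
from w import *
s=grab('scene');w=grab('wrist')
for p,n in ((s,'s'),(w,'w')):
    for t in ['pin','disc_top','disc_low','stand']:
        r=arm.search_frame(p,t); print(n,t,[(np.round(q['extent'],1).tolist(),round(q['conf'],2)) for q in r[:1]])
print('expect pin top',proj(s,(.4645,.268,.111)),proj(w,(.4645,.268,.111)))
a=cv2.cvtColor(s['frame'],4); c=proj(s,(.4645,.268,.07)).astype(int); a=a[c[1]-40:c[1]+40,c[0]-40:c[0]+40]
b=cv2.cvtColor(w['frame'],4); c=proj(w,(.4645,.268,.07)).astype(int); y0=max(c[1]-80,0);x0=max(c[0]-80,0);b=b[y0:y0+160,x0:x0+160];print(x0,y0)
cv2.imwrite('pics/fin.png',cv2.hconcat([cv2.resize(a,(400,400)),cv2.resize(b,(400,400))]))
```

```text
25.25 [0.5227 0.2474 0.2141] [3.1387e+00 3.0000e-03 2.7880e+00] [ 0.42  0.36  1.75 -0.    1.03 -0.8 ] [ 0.08 -0.59 -1.03] 0.060082724978658 0.0
s pin [([386.3, 154.3, 12.1, 21.1], 0.73)]
s disc_top [([385.0, 152.3, 16.3, 24.6], 0.65)]
s disc_low [([385.8, 152.7, 14.4, 24.9], 0.63)]
s stand [([375.8, 171.9, 29.8, 28.9], 0.73)]
w pin [([263.0, 121.7, 33.3, 37.2], 0.64)]
w disc_top [([251.0, 108.4, 57.0, 58.5], 0.85)]
w disc_low []
w stand [([247.0, 101.1, 66.6, 71.9], 0.6)]
expect pin top [395.56827184 155.96693265] [280.26903793 140.79781632]
200 58
```

View pics/fin.png

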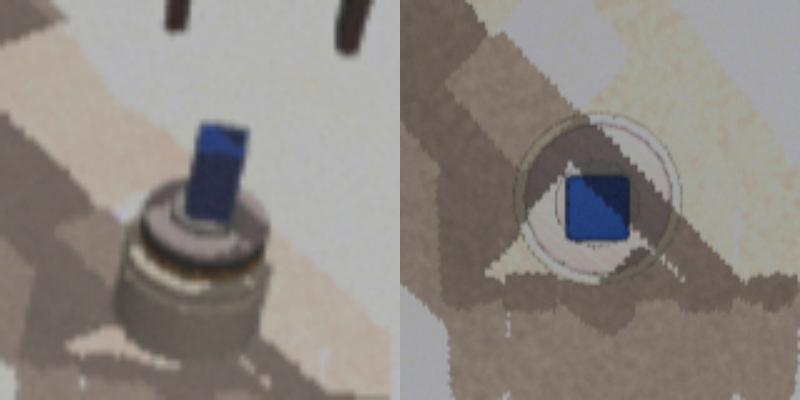

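The pin stands upright on the stand with the three discs centred and flat (left crop around (205,220), right crop handle at (597,207) inside the ring), and the fingers are clear.

```bash
python3 -c "
from bench import arm
print(arm.job_done())"
```

```text
the job is handed in; nothing more can be done
None
```

The pin went through all three discs and its catches snapped out. I lifted the three together, set them upright and centred on the white stand, released them and handed the job in at about 26 s; no verdict came back.

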